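Line up the calibration weights in order of size

TASK

Set the four brass weights out on the wooden strip in order of size, one standing upright near the middle of each green felt pad: the largest on the pad beside the red tag, then smaller and smaller to the smallest beside the white tag. Do not knock any weight over, and leave the pocket scale, the tweezers and the spirit lamp as they are.

Things in the scene. Friction and masses are not known exactly. Their poses are not given: they have to be found in the camera images.
- rack: Pale wooden strip fixed to the bench, 70 x 320 mm, top face 12 mm above the bench. Origin: centre of its underside, at bench height. Its y axis runs along its length, z up. On the top face four round green felt pads (55 mm across with their brass rims, level with the wood) lie in a row at x = 0 and y = -96, -32, +32 and +96 mm in its frame. The strip's place and direction on the bench vary
- red_tag: Red round tag with a brass rim, 22 mm across, 2 mm high, fixed on the strip's top face between the end of the strip and the outermost pad, at y = +144 or -144 mm in the strip's frame (which end varies). Marks the heavy end of the row. Origin: centre of its underside, 12 mm above the bench
- white_tag: White round tag with a brass rim, of the same size, fixed at the other end of the strip. Marks the light end of the row. Origin: centre of its underside, 12 mm above the bench
- weight_24mm: The smallest of four loose brass weights of one shape, standing upright on the bench, about 80 g. Round body 24 mm in diameter and 20 mm high; above it a thinner neck 5 mm high and on that a round knob 14 mm in diameter and 14 mm high, so 39 mm high in all. Pinch it by the knob from above. Origin: centre of its underside, z up
- weight_32mm: The second smallest of four loose brass weights of one shape, standing upright on the bench, about 190 g. Round body 32 mm in diameter and 28 mm high; above it a thinner neck 5 mm high and on that a round knob 16 mm in diameter and 14 mm high, so 47 mm high in all. Pinch it by the knob from above. Origin: centre of its underside, z up
- weight_40mm: The second largest of four loose brass weights of one shape, standing upright on the bench, about 380 g. Round body 40 mm in diameter and 36 mm high; above it a thinner neck 5 mm high and on that a round knob 18 mm in diameter and 14 mm high, so 55 mm high in all. Pinch it by the knob from above. Origin: centre of its underside, z up
- weight_48mm: The largest of four loose brass weights of one shape, standing upright on the bench, about 650 g. Round body 48 mm in diameter and 44 mm high; above it a thinner neck 5 mm high and on that a round knob 20 mm in diameter and 14 mm high, so 63 mm high in all. Pinch it by the knob from above. Origin: centre of its underside, z up
- pocket_scale: Black closed pocket scale, 122 x 74 x 18 mm, lying loose on the bench at the right of the strip; a bystander, leave alone. Origin: centre of its underside
- tweezers: Bright steel tweezers, 17 x 127 x 7 mm, lying loose near the front edge of the bench; a bystander, leave alone. Origin: centre of its underside
- spirit_lamp: Small glass spirit lamp with purple filling and brass top, 60 mm across and 73 mm high, standing loose behind the strip; a bystander, leave alone. Origin: centre of its underside
Mind the look-alikes: they are no part of the job. Leave any turquoise look-alike of the weight_40mm alone. Leave any black look-alike of the weight_48mm alone.

How it is judged:
By the outcome, as a careful person would: the job done as asked, in the order asked, and still so for the second after the job is handed in, with the robot touching nothing.
It also fails if it takes over 104 s, if anything falls off the work surface, if the arm or the gripper's body presses on something with over 40 N, if the wrist force passes 120 N, or if a joint passes its speed limit or range.

ROBOT

A 7-joint arm with a two-finger parallel gripper is mounted at the origin on a cart in front of the work surface, level with it; the furniture and walls round the work are solid. World frame = base frame: x ahead of the robot, y to its left, z up, the work surface at z = 0. Lengths are in m, angles in rad, forces in N, time in s.
With the tool pointing down it reaches from about 0.4 to 0.85 m from the base axis. Payload 10.4 kg.
Tool frame: the origin (TCP) lies on the centre line of the jaws, within the pads' length; the fingertips stand r.tip_extent ahead of it and the grasp point (between the pads) lies 3 mm ahead of it (r.tip_extent is the distance from the TCP to the fingertips, in m); z points along the fingers, y is the direction in which the jaws open and shut (so a half turn about z gives the same grasp; the last joint's range is limited). The gripper opens to 87 mm and grips with 3 to 60 N. Pads are 19 mm wide; open, the fingers measure 117 mm over their backs; the gripper's body (75 mm by 190 mm) begins 51 mm behind the grasp point.
Start: joints at [-1.336, 0.332, -0.065, 1.46, 0.022, 1.35, -0.088], TCP at [0.159, 0.604, 0.245] pointing down, gripper open.
Joint ranges: [-2.6, 2.6], [-0.5, 2.12], [-1.47, 1.34], [0.16, 2.42], [-1.27, 4.41], [0.06, 2.06], [-2.6, 2.6]. Speed limits (rad/s): [2.22, 2.22, 2.79, 2.79, 3.14, 3.14, 3.14].

INTERFACE

Orientations are given as a unit quaternion [x, y, z, w].
In Python, from bench import r gives the robot as it stands. The module is installed in compiled form; this text tells all that it offers.
- The arm moves only by the shell command python3 -m jog 'ROWS' [FORCE]. ROWS is JSON, a list of rows, each a list of 5 numbers: the shift along the tool's x, y, z in cm, then the turn about the tool's z in rad, then the closure, from 0 (fully open) to 1 (shut). A call has exactly 10 rows; each row shifts and turns the pose as measured when the row begins, along the tool's axes as they then stand; what a row does not reach is not made up. A row lasts 1/10 s, in which the tool goes at most 50 mm and 8.59 degrees, less where a joint would pass 70% of its speed; a pose out of reach is approached as far as the arm can. A call with a gripper value outside its range is refused whole. The fingers move at their own pace and stop on an object; FORCE is the grip in N (left out, the last holds). Time passes only in rows, so rows that do not move let the fingers close, or fill a call up. It gives the time, the measured TCP pose, the force and the opening at its end, in the units of the state.
- r.read_state(): the state, without advancing time (a new reading comes with each control period).
- r.camera(name): name is "scene" or "top"; returns a dict with "pixels" (384x512x3 uint8, red, green, blue), "fx", "fy", "cx", "cy" (pixels), "k1" (the pictures are not rectified: a ray, as slopes to the right and down, at radius r is drawn at 1 + k1 r^2 times it, then the intrinsics apply), "camera_from_world" (4x4, takes a point from world to camera coordinates). Camera axes: x right, y up, looking along -z (the intrinsics and any distortion apply to the point x, -y, -z); pixel columns grow to the right and rows downward; lengths in m; the calibration is good to about 2 mm. A picture is of the moment at which its call begins. There is no depth.
- r.close_job(): hands the job in, once; it reports no verdict.
The state is a dict: "time": time; "joint_positions": joint angles; "joint_vel": joint speeds; "joint_torque": joint torques, N m; "ee_pos": TCP position; "eef_rot": TCP orientation; "ft_force": force on the tool from outside, world axes, zero at the start; "torque": the same for the moment, N m; "width": finger opening in m.
Only numpy, scipy, OpenCV 4.12 (cv2) and the standard library are available. Lean on these libraries where they do the work, as an engineer would, in place of code of your own. Each camera call takes 0.05 s, during which the arm holds its last target. There are 200 camera calls.

## Working session

There is one attempt and no reset: what is moved stays moved. The work goes in short steps, Python scripts to look and compute and a shell command to move; the robot and the scene stay as the last step left them, time stands still between calls to the robot, and variables do not carry over. Pictures are saved under pics/ and viewed, about 12 in all and at most 16, crops included, and the job is handed in when it is done.

```bash
mkdir -p pics; python3 - <<'E'
from bench import r
import cv2,numpy as np
s=r.read_state();print({k:np.round(v,4).tolist() for k,v in s.items()},r.tip_extent)
for n in("scene","top"):
    c=r.camera(n);cv2.imwrite(f"pics/{n}0.png",cv2.resize(c["pixels"][:,:,::-1],(768,576),interpolation=cv2.INTER_CUBIC))
    print({k:np.round(v,3).tolist() for k,v in c.items() if k!="pixels"})
E
```

```text
{'time': 0.0, 'joint_positions': [-1.3356, 0.3329, -0.0647, 1.461, 0.0216, 1.3499, -0.0885], 'joint_vel': [-0.0008, -0.0002, 0.0001, 0.0004, -0.0019, -0.0009, -0.0002], 'joint_torque': [0.0009, -62.3272, 0.0253, -38.9897, -0.0612, 0.0399, 0.0001], 'ee_pos': [0.1593, 0.604, 0.2437], 'eef_rot': [0.1285, 0.9917, -0.0007, -0.0001], 'ft_force': [-0.0226, 0.7417, 0.0442], 'torque': [0.043, -0.0218, -0.0434], 'width': 0.0871} 0.022
{'fx': 431.706, 'fy': 431.706, 'cx': 253.096, 'cy': 186.449, 'k1': -0.069, 'camera_from_world': [[0.473, -0.881, -0.003, -0.097], [0.683, 0.365, 0.632, -0.453], [-0.556, -0.301, 0.775, -1.084], [0.0, 0.0, 0.0, 1.0]]}
{'fx': 419.121, 'fy': 419.121, 'cx': 254.376, 'cy': 187.143, 'k1': -0.139, 'camera_from_world': [[0.001, -1.0, 0.003, 0.158], [0.992, 0.001, 0.123, -0.539], [-0.123, 0.003, 0.992, -1.216], [0.0, 0.0, 0.0, 1.0]]}
```

View pics/top0.png

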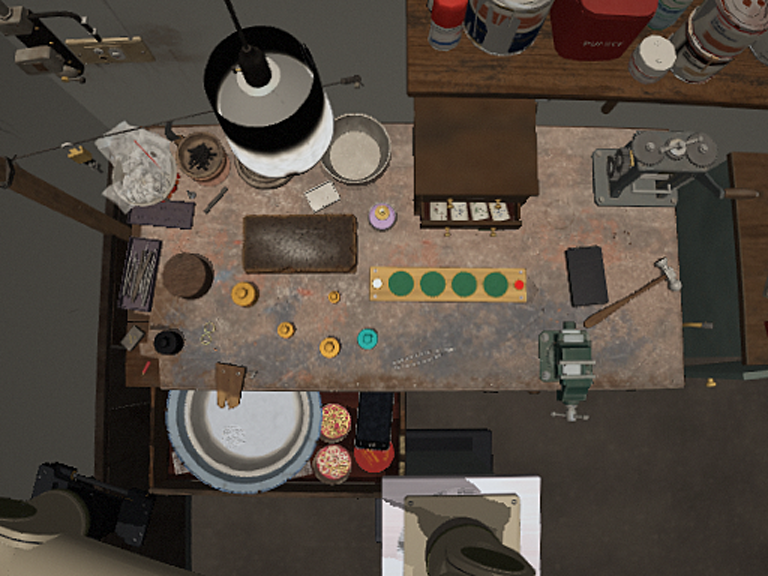

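View pics/scene0.png

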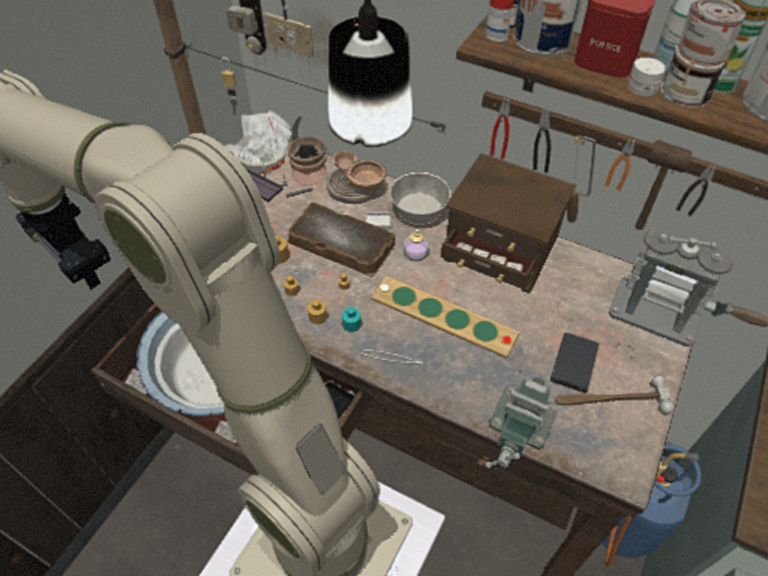

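The top view shows weights at about (244,294), (286,329), (335,296) and (330,347). The turquoise decoy is at (368,338) and the black one at (168,341). The rack runs from (370,284) to (526,284), with the white tag on the left (+y) and the red on the right. Next I'll measure these positions.

```bash
cat > h.py <<'E'
from bench import r
import cv2,numpy as np
from scipy.optimize import minimize
W={24:(20,14),32:(28,16),40:(36,18),48:(44,20)}
def proj(c,P):
    P=np.atleast_2d(P);q=P@c["camera_from_world"][:3,:3].T+c["camera_from_world"][:3,3]
    u=np.c_[q[:,0],-q[:,1]]/-q[:,2:];u=u*(1+c["k1"]*(u**2).sum(1,keepdims=True))
    return u*c["fx"]+[c["cx"],c["cy"]]
def unproj(c,px,z):
    u0=(np.array(px)-[c["cx"],c["cy"]])/c["fx"];u=u0.copy()
    for _ in range(20):u=u0/(1+c["k1"]*(u@u))
    M=np.array(c["camera_from_world"]);R=M[:3,:3];o=-R.T@M[:3,3];d=R.T@[u[0],-u[1],-1]
    return (o+d*(z-o[2])/d[2])[:2]
def sil(c,d,x,y,z0=0,S=8):
    h,k=W[d];t=np.linspace(0,2*np.pi,40);img=np.zeros((384*S//2,512*S//2),np.uint8)
    for dd,a,b in((d,0,h),(6,h,h+5),(k,h+5,h+19)):
        P=np.vstack([np.c_[x+dd/2e3*np.cos(t),y+dd/2e3*np.sin(t),0*t+z0+zz/1e3] for zz in(a,b)])
        cv2.fillConvexPoly(img,cv2.convexHull((proj(c,P)*S/2).astype(np.int32)),1)
    m=cv2.moments(img,True);return np.array([m["m10"],m["m01"]])/m["m00"]/(S/2),m["m00"]/(S/2)**2
def blobs(c,lo,hi,amin=30):
    m=cv2.inRange(cv2.cvtColor(c["pixels"],cv2.COLOR_RGB2HSV),lo,hi)
    n,l,s,ce=cv2.connectedComponentsWithStats(m);return [(ce[i],s[i]) for i in range(1,n) if s[i,4]>=amin]
def fitw(c,d,px,z0=0):
    p=unproj(c,px,z0+.02)
    for _ in range(6):
        e=np.array(px)-sil(c,d,*p,z0)[0];q=unproj(c,proj(c,[*p,z0+.02])[0]+e,z0+.02);p=q
    return p
E
python3 - <<'E'
from h import *
c=r.camera("top")
for b,s in blobs(c,(12,130,90),(28,255,255),20):
    if b[1]>165 and b[1]<250 and b[0]<350: 
        print("brass",b.round(1),s, {d:(np.round(fitw(c,d,b),4).tolist(),round(sil(c,d,*fitw(c,d,b))[1])) for d in W})
for b,s in blobs(c,(60,100,40),(85,255,255),40):
    if b[0]>240 and 150<b[1]<230: print("green",b.round(1),s[2:],unproj(c,b,.012).round(4))
for b,s in blobs(c,(0,180,120),(6,255,255),8):print("red",b.round(1),unproj(c,b,.014).round(4))
for b in ((368/1.5,338/1.5),(168/1.5,341/1.5)):print(unproj(c,b,.03).round(3))
cv2.imwrite("pics/crop.png",cv2.resize(c["pixels"][140:260,90:300,::-1],None,fx=3.7,fy=3.7,interpolation=cv2.INTER_CUBIC))
E
```

```text
brass [297.4 189.3] [ 246  178  105   24 1253] {24: ([0.5347, 0.0275], 60), 32: ([0.5339, 0.028], 107), 40: ([0.5334, 0.0285], 167), 48: ([0.5328, 0.0291], 239)}
brass [161.7 195.7] [154 188  16  16 202] {24: ([0.5145, 0.4401], 64), 32: ([0.5139, 0.4391], 114), 40: ([0.5135, 0.4381], 177), 48: ([0.513, 0.4372], 256)}
brass [222.4 197.5] [219 194   8   8  49] {24: ([0.5094, 0.2549], 58), 32: ([0.5088, 0.2545], 104), 40: ([0.5084, 0.2542], 164), 48: ([0.508, 0.2537], 235)}
brass [189.9 219.7] [185 215  11  10  88] {24: ([0.4416, 0.3525], 61), 32: ([0.4417, 0.3518], 108), 40: ([0.4413, 0.3511], 170), 48: ([0.4412, 0.3503], 244)}
brass [219.2 231.4] [213 225  13  14 140] {24: ([0.407, 0.2634], 58), 32: ([0.4069, 0.2628], 102), 40: ([0.4067, 0.2624], 161), 48: ([0.4066, 0.2619], 231)}
green [266.8 188.5] [ 16  16 201] [0.5372 0.1209]
green [287.9 188.8] [ 16  16 196] [0.5364 0.0567]
green [308.9 189. ] [ 16  15 194] [ 0.5357 -0.0071]
green [330.  189.3] [ 15  16 191] [ 0.535  -0.0717]
red [301.2   2. ] [1.1585 0.0039]
red [418.   3.] [ 1.1719 -0.3968]
red [436.3   2.3] [ 1.1792 -0.464 ]
red [431.7   5.4] [ 1.166  -0.4455]
red [345.8 189.5] [ 0.534  -0.1199]
red [248.8 306.4] [0.1858 0.1745]
[0.425 0.185]
[0.417 0.586]
```

View pics/crop.png

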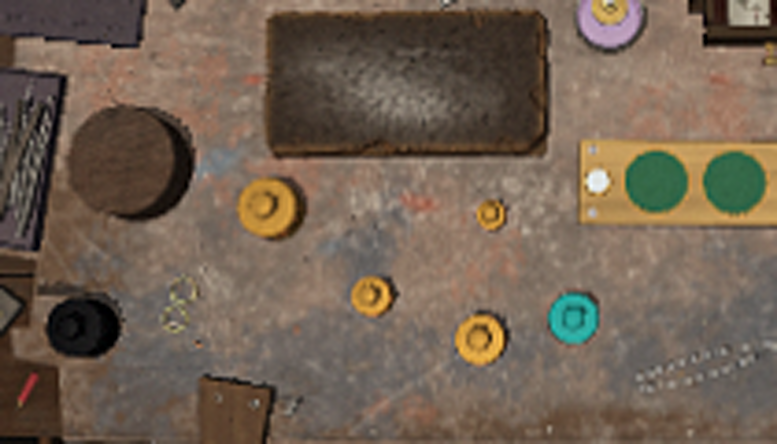

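```bash
cat > to.py <<'E'
import sys;from h import *
from scipy.spatial.transform import Rotation as R
s=r.read_state();T=np.array([float(v) for v in sys.argv[1:4]]);Q=R.from_quat(s["eef_rot"])
m=Q.as_matrix();print("pos",s["ee_pos"].round(4) if hasattr(s["ee_pos"],"round") else s["ee_pos"],"delta cm tool",(m.T@(T-s["ee_pos"])*100).round(2),"turn to align",round(float(np.arctan2(m[0,1],m[1,1])),3),"F",np.round(s["ft_force"],1),"w",round(float(s["width"]),4),"t",s["time"])
E
python3 -m jog '[[0,0,0,-0.13,0],[0,0,0,-0.13,0],[-4.4,-2,0,0,0],[-4.4,-2,0,0,0],[-4.4,-2,0,0,0],[-4.4,-2,0,0,0],[-4.4,-2,0,0,0],[-4.4,-2,0,0,0],[-4.4,-2,0,0,0],[-4.4,-2,0,0,0.3]]' 30
python3 to.py 0.513 0.437 0.068
```

```text
time: 1.15
ee_pos: [0.5159, 0.4493, 0.2399]
eef_rot: [-0.015, 1.0, -0.002, -0.003]
ft_force: [0.2, 0.8, 1.2]
width: 0.084
pos [0.5159 0.4493 0.2399] delta cm tool [ 0.22 -1.17 17.19] turn to align -0.031 F [0.2 0.8 1.2] w 0.084 t 1.15
```

```bash

python3 -m jog '[[0.2,-0.6,0,0.03,0.3],[0,-0.6,3,0,0.3],[0,0,3.5,0,0.3],[0,0,3.5,0,0.3],[0,0,3.5,0,0.3],[0,0,1.5,0,0.3],[0,0,0,0,0.3],[0,0,0,0,0.3],[0,0,0,0,0.3],[0,0,0,0,0.3]]'
python3 to.py 0.513 0.437 0.068
python3 - <<'E'
from h import *
for n,cx,cy in(("top",160,190),("scene",185,165)):
    c=r.camera(n);print(proj(c,[.513,.437,.06]))
    cv2.imwrite(f"pics/a{n}.png",cv2.resize(c["pixels"][cy-45:cy+45,cx-60:cx+60,::-1],None,fx=5,fy=5,interpolation=cv2.INTER_CUBIC))
E
```

```text
time: 2.15
ee_pos: [0.5245, 0.4284, 0.0874]
eef_rot: [0.008, 1.0, -0.002, 0.0]
ft_force: [-0.3, 1.0, 0.6]
width: 0.061
pos [0.5245 0.4284 0.0874] delta cm tool [1.16 0.85 1.93] turn to align 0.016 F [-0.3  1.   0.6] w 0.061 t 2.15
[[159.26272574 194.57168348]]
[[182.17893299 158.44448805]]
```

View pics/ascene.png

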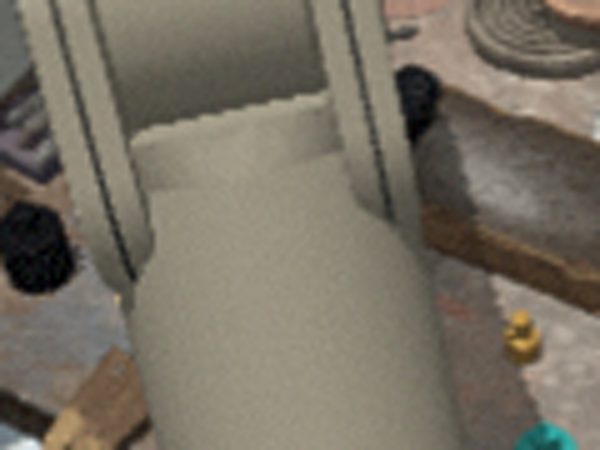

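The arm blocks this view, with only the small and turquoise weights visible at the right. I'll rely on the measured positions and check the grip by finger width.

```bash

python3 -m jog '[[0.6,0.45,0,-0.01,0.35],[0.5,0.4,0,0,0.35],[0,0,0,0,0.35],[0,0,0.6,0,0.35],[0,0,0.6,0,0.35],[0,0,0.5,0,0.35],[0,0,0,0,0.35],[0,0,0,0,0.35],[0,0,0,0,0.35],[0,0,0,0,0.35]]'
python3 to.py 0.513 0.437 0.0685
```

```text
time: 3.25
ee_pos: [0.5126, 0.4379, 0.0693]
eef_rot: [0.002, 1.0, -0.002, 0.0]
ft_force: [1.8, -0.3, -1.6]
width: 0.0565
pos [0.5126 0.4379 0.0693] delta cm tool [-0.04 -0.09  0.08] turn to align 0.005 F [ 1.8 -0.3 -1.6] w 0.0565 t 3.25
```

```bash

python3 -m jog '[[0,0,0,0,1],[0,0,0,0,1],[0,0,0,0,1],[0,0,0,0,1],[0,0,0,0,1],[0,0,0,0,1],[0,0,0,0,1],[0,0,0,0,1],[0,0,-0.5,0,1],[0,0,-0.5,0,1]]' 40
python3 to.py 0.535 -0.072 0.082
```

```text
time: 4.25
ee_pos: [0.5118, 0.4362, 0.0781]
eef_rot: [0.003, 1.0, -0.004, -0.001]
ft_force: [-0.7, 0.0, -6.4]
width: 0.0186
pos [0.5118 0.4362 0.0781] delta cm tool [-2.600e+00 -5.081e+01 -1.000e-02] turn to align 0.006 F [-0.7  0.  -6.4] w 0.0186 t 4.25
```

```bash

python3 -m jog '[[0,0,-1.5,0,1],[0,0,-2.5,0,1],[0,-0.5,-2.5,0,1],[0,-1,-1.5,0,1],[-0.2,-2,0,0,1],[-0.3,-3,0,0,1],[-0.3,-3.5,0,0,1],[-0.3,-3.5,0,0,1],[-0.3,-3.5,0,0,1],[-0.3,-3.5,0,0,1]]'
python3 to.py 0.535 -0.072 0.082
```

```text
time: 5.25
ee_pos: [0.5251, 0.2293, 0.1677]
eef_rot: [-0.002, 1.0, -0.001, -0.001]
ft_force: [1.0, -0.3, -6.1]
width: 0.0187
pos [0.5251 0.2293 0.1677] delta cm tool [ -0.87 -30.11   8.64] turn to align -0.005 F [ 1.  -0.3 -6.1] w 0.0187 t 5.25
```

```bash

python3 -m jog '[[0,-3.5,0,0,1],[0,-3.5,0,0,1],[0,-3.5,0,0,1],[0,-3.5,0,0,1],[0,-3.5,0,0,1],[0,-3,0,0,1],[0,-2,0,0,1],[0,-1,0,0,1],[0,0,0,0,1],[0,0,0,0,1]]'
python3 to.py 0.535 -0.072 0.082
```

```text
time: 6.25
ee_pos: [0.522, -0.025, 0.1735]
eef_rot: [0.004, 1.0, -0.0, 0.001]
ft_force: [-0.0, 1.2, -6.7]
width: 0.0187
pos [ 0.522  -0.025   0.1735] delta cm tool [-1.32 -4.68  9.16] turn to align 0.007 F [-0.   1.2 -6.7] w 0.0187 t 6.25
```

```bash

python3 -m jog '[[-0.6,-2,0,0,1],[-0.6,-2,0,0,1],[-0.1,-0.7,1,0,1],[0,0,2,0,1],[0,0,2,0,1],[0,0,1.5,0,1],[0,0,0.5,0,1],[0,0,0,0,1],[0,0,0,0,1],[0,0,0,0,1]]'
python3 to.py 0.535 -0.072 0.082
python3 - <<'E'
from h import *
for n,p in(("top",(.535,-.072,.03)),("scene",(.535,-.072,.03))):
    c=r.camera(n);cx,cy=proj(c,p)[0].astype(int);print(cx,cy)
    cv2.imwrite(f"pics/b{n}.png",cv2.resize(c["pixels"][cy-45:cy+45,cx-60:cx+60,::-1],None,fx=5,fy=5,interpolation=cv2.INTER_CUBIC))
E
```

```text
time: 7.25
ee_pos: [0.5357, -0.0581, 0.0988]
eef_rot: [-0.005, 1.0, 0.003, 0.0]
ft_force: [0.3, -0.1, -6.2]
width: 0.0185
pos [ 0.5357 -0.0581  0.0988] delta cm tool [ 0.08 -1.4   1.67] turn to align -0.01 F [ 0.3 -0.1 -6.2] w 0.0185 t 7.25
331 188
323 217
```

View pics/bscene.png

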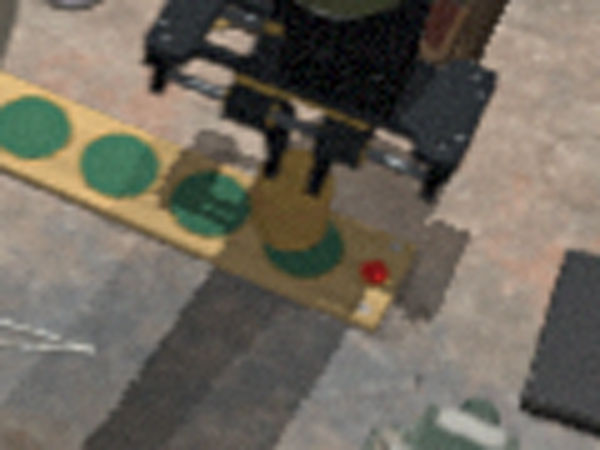

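The weight hangs upright at crop (295,200), just left of the last pad at (305,250). I'll move 14 mm in -y and lower it.

```bash

python3 -m jog '[[0,-0.7,0,0,1],[0,-0.6,0,0,1],[0,-0.1,0.4,0,1],[0,0,0.4,0,1],[0,0,0.4,0,1],[0,0,0.2,0,1],[0,0,0,0,1],[0,0,0,0,1],[0,0,0,0,1],[0,0,0,0,1]]'
python3 to.py 0.535 -0.072 0.0815
```

```text
time: 8.35
ee_pos: [0.5365, -0.0739, 0.0845]
eef_rot: [-0.005, 1.0, 0.003, 0.001]
ft_force: [-0.2, 0.3, -6.7]
width: 0.0187
pos [ 0.5365 -0.0739  0.0845] delta cm tool [0.14 0.19 0.3 ] turn to align -0.009 F [-0.2  0.3 -6.7] w 0.0187 t 8.35
```

```bash

python3 -m jog '[[0.1,0.2,0.1,0,1],[0,0,0.1,0,1],[0,0,0.1,0,1],[0,0,0.05,0,1],[0,0,0,0,1],[0,0,0,0,1],[0,0,0,0,1],[0,0,0,0,1],[0,0,0,0,1],[0,0,0,0,1]]'
python3 to.py 0.535 -0.072 0.0815
```

```text
time: 9.35
ee_pos: [0.536, -0.0718, 0.0817]
eef_rot: [-0.005, 1.0, 0.003, 0.002]
ft_force: [-0.6, -0.1, -4.2]
width: 0.0191
pos [ 0.536  -0.0718  0.0817] delta cm tool [ 0.1  -0.02  0.02] turn to align -0.009 F [-0.6 -0.1 -4.2] w 0.0191 t 9.35
```

```bash

python3 -m jog '[[0,0,0.1,0,1],[0,0,0,0,1],[0,0,0,0,0.6],[0,0,0,0,0.6],[0,0,0,0,0.6],[0,0,0,0,0.55],[0,0,-0.5,0,0.55],[0,0,-1.5,0,0.55],[0,0,-3,0,0.55],[0,0,-3.5,0,0.4]]'
python3 to.py 0.407 0.262 0.060
```

```text
time: 10.35
ee_pos: [0.5349, -0.0722, 0.1669]
eef_rot: [-0.005, 1.0, 0.003, 0.001]
ft_force: [1.0, 0.2, 1.1]
width: 0.0422
pos [ 0.5349 -0.0722  0.1669] delta cm tool [12.49 33.49 10.85] turn to align -0.009 F [1.  0.2 1.1] w 0.0422 t 10.35
```

```bash

python3 -m jog '[[1.5,4.1,0,0,0.4],[1.5,4.1,0,0,0.4],[1.5,4.1,0,0,0.4],[1.5,4.1,0,0,0.4],[1.5,4.1,0,0,0.4],[1.5,4.1,0,0,0.45],[1.5,4,0,0,0.45],[1,2.5,0,0,0.45],[0,0,0,0,0.45],[0,0,0,0,0.45]]'
python3 to.py 0.407 0.262 0.0605
python3 - <<'E'
from h import *
for n in("top","scene"):
    c=r.camera(n);cx,cy=proj(c,(.5,.1,.03))[0].astype(int)
    cv2.imwrite(f"pics/c{n}.png",cv2.resize(c["pixels"][cy-75:cy+75,cx-100:cx+100,::-1],None,fx=4,fy=4,interpolation=cv2.INTER_CUBIC))
    for b,s in blobs(c,(12,130,60),(28,255,255),20):print(n,b.round(1),s) if n=="top" else 0
E
```

```text
time: 11.35
ee_pos: [0.4176, 0.2485, 0.179]
eef_rot: [-0.003, 1.0, 0.004, 0.01]
ft_force: [0.6, -0.6, 0.1]
width: 0.0475
pos [0.4176 0.2485 0.179 ] delta cm tool [ 1.3   1.25 11.84] turn to align -0.006 F [ 0.6 -0.6  0.1] w 0.0475 t 11.35
top [278.8   5.4] [272   0  15  15 139]
top [458.6   7.1] [456   4   7   8  24]
top [364.4  16.2] [361  10   7  11  37]
top [376.9  48.8] [ 272   15  240   54 5443]
top [443.6  20.6] [434  17  18   8  60]
top [318.3  70.5] [277  65  80  17 723]
top [319.6 109.9] [ 277   86   82   44 2225]
top [ 52.9 103.3] [ 45  98  16  11 101]
top [500.6 113.3] [489 102  23  26 419]
top [501.3 142.8] [492 133  20  19 209]
top [254.1 141.6] [250 137   9   9  50]
top [204.5 143.3] [182 143  47   4  55]
top [235.5 159.3] [230 143   8  34  51]
top [325.5 148.4] [313 147  28   3  52]
top [507.4 152.7] [503 151   9   5  27]
top [502.7 169.8] [494 158  18  27 317]
top [219.5 179.5] [202 177  31   4  49]
top [301.4 189.2] [ 246  178  105   24 1434]
top [424.5 195. ] [410 185  31  21  61]
top [503.6 197. ] [496 184  16  30 232]
top [223.3 196.7] [220 194   7   7  33]
top [398.5 211.1] [390 205  20  13  57]
top [504.  219.9] [498 213  13  15 100]
top [462. 216.] [455 215  13   3  31]
top [ 89.1 236.3] [ 85 234  10   5  27]
top [ 89.4 241.1] [ 84 240  12   3  21]
top [156.9 245.9] [150 243  13   8  31]
top [ 90.  254.1] [ 84 251  15   7  46]
top [473.4 255. ] [471 252   6   6  23]
top [151.2 265.6] [145 257  16  15 104]
top [101.5 264.2] [101 258   2  13  25]
top [100.4 315.4] [ 99 308   3  16  32]
```

View pics/cscene.png

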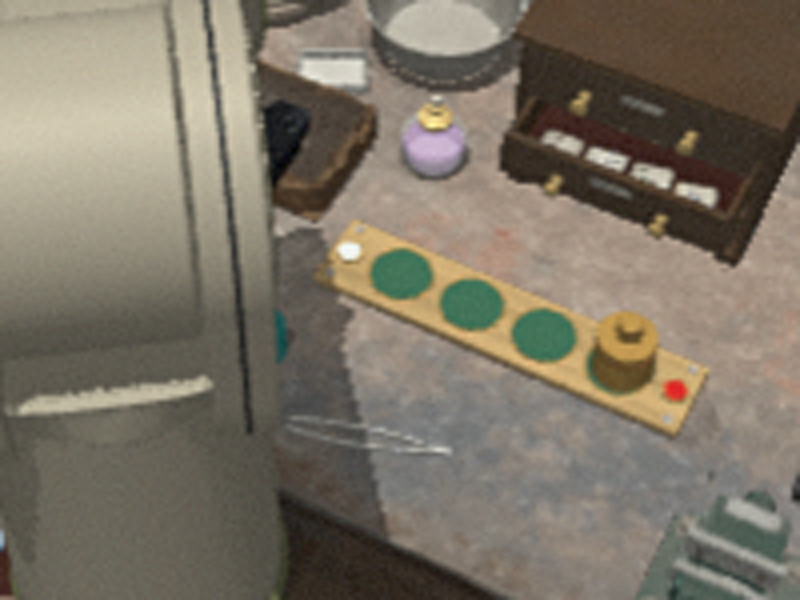

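The 48 mm weight stands upright in the middle of the pad by the red tag, at crop (628,350). Next is the 40.

```bash

python3 -m jog '[[0.7,0.6,0,0,0.45],[0.5,0.6,1,0,0.45],[0.1,0,2.5,0,0.45],[0,0,2.5,0,0.45],[0,0,1.5,0,0.45],[0,0,0.5,0,0.45],[0,0,0,0,0.45],[0,0,0,0,0.45],[0,0,0,0,0.45],[0,0,0,0,0.45]]'
python3 to.py 0.407 0.262 0.0605
```

```text
time: 12.45
ee_pos: [0.4064, 0.2592, 0.0955]
eef_rot: [0.002, 1.0, 0.005, 0.011]
ft_force: [-0.1, -0.4, -1.0]
width: 0.0477
pos [0.4064 0.2592 0.0955] delta cm tool [0.02 0.25 3.5 ] turn to align 0.004 F [-0.1 -0.4 -1. ] w 0.0477 t 12.45
```

```bash

python3 -m jog '[[0,0.25,0.5,0,0.45],[0,0,1,0,0.45],[0,0,1,0,0.45],[0,0,0.7,0,0.45],[0,0,0.2,0,0.45],[0,0,0,0,0.45],[0,0,0,0,0.45],[0,0,0,0,0.45],[0,0,0,0,0.45],[0,0,0,0,0.45]]'
python3 to.py 0.407 0.262 0.0605
```

```text
time: 13.45
ee_pos: [0.4078, 0.2627, 0.0593]
eef_rot: [0.002, 1.0, 0.005, 0.012]
ft_force: [-0.8, 0.2, -0.7]
width: 0.0476
pos [0.4078 0.2627 0.0593] delta cm tool [ 0.07 -0.06 -0.12] turn to align 0.004 F [-0.8  0.2 -0.7] w 0.0476 t 13.45
```

```bash

python3 -m jog '[[0,0,-0.1,0,1],[0,0,0,0,1],[0,0,0,0,1],[0,0,0,0,1],[0,0,0,0,1],[0,0,0,0,1],[0,0,0,0,1],[0,0,-0.7,0,1],[0,0,-2,0,1],[0,0,-3,0,1]]' 35
python3 to.py 0.536 -0.007 0.0725
```

```text
time: 14.45
ee_pos: [0.4034, 0.2596, 0.1152]
eef_rot: [0.002, 1.0, 0.002, 0.008]
ft_force: [1.1, -0.2, -4.4]
width: 0.0172
pos [0.4034 0.2596 0.1152] delta cm tool [-13.29 -26.63   4.36] turn to align 0.004 F [ 1.1 -0.2 -4.4] w 0.0172 t 14.45
```

```bash

python3 -m jog '[[0,0,-3,0,1],[0,0,-2,0,1],[-1,-2,0,0,1],[-1.7,-3.4,0,0,1],[-1.9,-3.8,0,0,1],[-1.9,-3.8,0,0,1],[-1.9,-3.8,0,0,1],[-1.8,-3.6,0,0,1],[-1.3,-2.6,0,0,1],[-0.6,-1.2,0,0,1]]'
python3 to.py 0.536 -0.007 0.0725
```

```text
time: 15.45
ee_pos: [0.5247, 0.0115, 0.1735]
eef_rot: [-0.002, 1.0, 0.004, 0.009]
ft_force: [-0.6, 1.0, -4.3]
width: 0.0166
pos [0.5247 0.0115 0.1735] delta cm tool [-0.95 -1.94 10.1 ] turn to align -0.005 F [-0.6  1.  -4.3] w 0.0166 t 15.45
```

```bash

python3 -m jog '[[-0.4,-0.7,0,0,1],[-0.4,-0.5,1,0,1],[0,0,2.5,0,1],[0,0,2.5,0,1],[0,0,1.5,0,1],[0,0,0.3,0,1],[0,0,0,0,1],[0,0,0,0,1],[0,0,0,0,1],[0,0,0,0,1]]'
python3 to.py 0.536 -0.007 0.0725
```

```text
time: 16.45
ee_pos: [0.5339, 0.0028, 0.092]
eef_rot: [-0.004, 1.0, 0.006, 0.008]
ft_force: [0.2, -0.7, -3.7]
width: 0.0167
pos [0.5339 0.0028 0.092 ] delta cm tool [-0.17 -1.    1.94] turn to align -0.008 F [ 0.2 -0.7 -3.7] w 0.0167 t 16.45
```

```bash

python3 -m jog '[[-0.2,-0.5,0,0,1],[0,-0.5,0.2,0,1],[0,0,0.5,0,1],[0,0,0.5,0,1],[0,0,0.4,0,1],[0,0,0.2,0,1],[0,0,0,0,1],[0,0,0,0,1],[0,0,0,0,1],[0,0,0,0,1]]'
python3 to.py 0.536 -0.007 0.0725
```

```text
time: 17.45
ee_pos: [0.5371, -0.008, 0.0732]
eef_rot: [-0.004, 1.0, 0.006, 0.009]
ft_force: [0.5, 0.2, -4.1]
width: 0.0172
pos [ 0.5371 -0.008   0.0732] delta cm tool [0.11 0.1  0.07] turn to align -0.008 F [ 0.5  0.2 -4.1] w 0.0172 t 17.45
```

```bash

python3 -m jog '[[0.1,0.1,0.1,0,1],[0,0,0.1,0,1],[0,0,0,0,1],[0,0,0,0,1],[0,0,0,0,0.65],[0,0,0,0,0.65],[0,0,0,0,0.65],[0,0,0,0,0.65],[0,0,0,0,0.65],[0,0,-0.5,0,0.65]]'
python3 to.py 0.442 0.352 0.0525
```

```text
time: 18.45
ee_pos: [0.5379, -0.0072, 0.0787]
eef_rot: [-0.004, 1.0, 0.006, 0.011]
ft_force: [-0.3, -0.3, 0.6]
width: 0.0302
pos [ 0.5379 -0.0072  0.0787] delta cm tool [ 9.38 35.96  2.82] turn to align -0.008 F [-0.3 -0.3  0.6] w 0.0302 t 18.45
```

```bash

python3 -m jog '[[0,0,-2,0,0.6],[0,0,-4,0,0.55],[0,0,-2.5,0,0.5],[1,4,0,0,0.5],[1.1,4.3,0,0,0.5],[1.1,4.3,0,0,0.5],[1.1,4.3,0,0,0.5],[1.1,4.3,0,0,0.5],[1.1,4.3,0,0,0.5],[1.1,4.3,0,0,0.5]]'
python3 to.py 0.442 0.352 0.0525
```

```text
time: 19.45
ee_pos: [0.4598, 0.2922, 0.175]
eef_rot: [0.004, 1.0, 0.006, 0.016]
ft_force: [1.1, 0.8, 0.5]
width: 0.0432
pos [0.4598 0.2922 0.175 ] delta cm tool [ 2.21  5.81 12.26] turn to align 0.008 F [1.1 0.8 0.5] w 0.0432 t 19.45
```

```bash

python3 -m jog '[[1,2.3,0,0,0.5],[0.6,1.5,1,0,0.5],[0,0,2.5,0,0.5],[0,0,2.5,0,0.5],[0,0,1.5,0,0.5],[0,0,0.5,0,0.5],[0,0,0,0,0.5],[0,0,0,0,0.5],[0,0,0,0,0.5],[0,0,0,0,0.5]]'
python3 to.py 0.442 0.352 0.0525
```

```text
time: 20.45
ee_pos: [0.4436, 0.3435, 0.0987]
eef_rot: [-0.002, 1.0, 0.01, 0.018]
ft_force: [-0.0, -0.8, 0.8]
width: 0.0433
pos [0.4436 0.3435 0.0987] delta cm tool [0.33 0.76 4.63] turn to align -0.004 F [-0.  -0.8  0.8] w 0.0433 t 20.45
```

```bash

python3 -m jog '[[0.3,0.75,0.5,0,0.5],[0,0,1,0,0.5],[0,0,1,0,0.5],[0,0,1,0,0.5],[0,0,0.7,0,0.5],[0,0,0.2,0,0.5],[0,0,0,0,0.5],[0,0,0,0,0.5],[0,0,0,0,0.5],[0,0,0,0,0.5]]'
python3 to.py 0.442 0.352 0.0525
```

```text
time: 21.45
ee_pos: [0.4423, 0.3527, 0.0513]
eef_rot: [-0.002, 1.0, 0.01, 0.018]
ft_force: [0.1, 0.0, -0.1]
width: 0.0436
pos [0.4423 0.3527 0.0513] delta cm tool [ 0.03 -0.07 -0.12] turn to align -0.004 F [ 0.1  0.  -0.1] w 0.0436 t 21.45
```

```bash

python3 -m jog '[[0,0,-0.1,0,1],[0,0,0,0,1],[0,0,0,0,1],[0,0,0,0,1],[0,0,0,0,1],[0,0,0,0,1],[0,0,0,0,1],[0,0,-0.7,0,1],[0,0,-2.5,0,1],[0,0,-3.5,0,1]]' 30
python3 to.py 0.536 0.057 0.0645
```

```text
time: 22.45
ee_pos: [0.4372, 0.3489, 0.117]
eef_rot: [-0.002, 1.0, 0.007, 0.015]
ft_force: [0.7, 0.6, -1.7]
width: 0.0154
pos [0.4372 0.3489 0.117 ] delta cm tool [ -9.62 -29.3    5.15] turn to align -0.004 F [ 0.7  0.6 -1.7] w 0.0154 t 22.45
```

```bash

python3 -m jog '[[0,0,-3,0,1],[0,-1,-1,0,1],[-0.9,-3,0,0,1],[-1.2,-3.9,0,0,1],[-1.3,-4.1,0,0,1],[-1.3,-4.1,0,0,1],[-1.3,-4.1,0,0,1],[-1.3,-4,0,0,1],[-1,-2.6,0,0,1],[-0.5,-1.2,0,0,1]]'
python3 to.py 0.536 0.057 0.0645
```

```text
time: 23.45
ee_pos: [0.5242, 0.0554, 0.1566]
eef_rot: [-0.004, 1.0, 0.009, 0.015]
ft_force: [-0.4, 0.8, -2.4]
width: 0.0149
pos [0.5242 0.0554 0.1566] delta cm tool [-0.91 -0.    9.24] turn to align -0.007 F [-0.4  0.8 -2.4] w 0.0149 t 23.45
```

```bash

python3 -m jog '[[-0.4,-0.4,0,0,1],[-0.2,-0.2,1,0,1],[0,0,2.5,0,1],[0,0,2.5,0,1],[0,0,1.5,0,1],[0,0,0.2,0,1],[0,0,0,0,1],[0,0,0,0,1],[0,0,0,0,1],[0,0,0,0,1]]'
python3 to.py 0.536 0.057 0.0645
```

```text
time: 24.45
ee_pos: [0.53, 0.0523, 0.0733]
eef_rot: [-0.005, 1.0, 0.009, 0.013]
ft_force: [0.5, 0.3, -1.5]
width: 0.0151
pos [0.53   0.0523 0.0733] delta cm tool [-0.58  0.44  0.91] turn to align -0.01 F [ 0.5  0.3 -1.5] w 0.0151 t 24.45
```

```bash

python3 -m jog '[[-0.3,0.25,0,0,1],[-0.3,0.2,0,0,1],[0,0,0.3,0,1],[0,0,0.3,0,1],[0,0,0.2,0,1],[0,0,0,0,1],[0,0,0,0,1],[0,0,0,0,1],[0,0,0,0,1],[0,0,0,0,1]]'
python3 to.py 0.536 0.057 0.0645
```

```text
time: 25.45
ee_pos: [0.5375, 0.0575, 0.066]
eef_rot: [-0.005, 1.0, 0.009, 0.014]
ft_force: [1.3, -0.4, -3.0]
width: 0.0148
pos [0.5375 0.0575 0.066 ] delta cm tool [ 0.16 -0.05  0.15] turn to align -0.01 F [ 1.3 -0.4 -3. ] w 0.0148 t 25.45
```

```bash

python3 -m jog '[[0.1,0,0.1,0,1],[0,0,0.1,0,1],[0,0,0.05,0,1],[0,0,0,0,1],[0,0,0,0,1],[0,0,0,0,0.67],[0,0,0,0,0.67],[0,0,0,0,0.67],[0,0,0,0,0.67],[0,0,0,0,0.67]]'
python3 to.py 0.5094 0.2549 0.0445
```

```text
time: 26.45
ee_pos: [0.5381, 0.0575, 0.0654]
eef_rot: [-0.005, 1.0, 0.01, 0.016]
ft_force: [-0.1, -0.2, -0.1]
width: 0.0286
pos [0.5381 0.0575 0.0654] delta cm tool [ 2.76 19.73  2.38] turn to align -0.009 F [-0.1 -0.2 -0.1] w 0.0286 t 26.45
```

```bash

python3 -m jog '[[0,0,-1,0,0.65],[0,0,-2.5,0,0.6],[0,0,-3.5,0,0.55],[0.4,3,0,0,0.5],[0.5,3.5,0,0,0.5],[0.5,3.5,0,0,0.5],[0.5,3.5,0,0,0.5],[0.4,3.2,0,0,0.5],[0.2,1.5,0,0,0.5],[0,0,0,0,0.5]]'
python3 to.py 0.5094 0.2549 0.0445
```

```text
time: 27.45
ee_pos: [0.51, 0.2434, 0.1493]
eef_rot: [-0.002, 1.0, 0.011, 0.019]
ft_force: [0.1, -0.3, -0.5]
width: 0.0433
pos [0.51   0.2434 0.1493] delta cm tool [ 0.47  0.92 10.49] turn to align -0.005 F [ 0.1 -0.3 -0.5] w 0.0433 t 27.45
```

```bash

python3 -m jog '[[0.2,0.5,1,0,0.5],[0.2,0.4,2,0,0.5],[0,0,2,0,0.5],[0,0,1,0,0.5],[0,0,0,0,0.5],[0,0,0,0,0.5],[0,0,0,0,0.5],[0,0,0,0,0.5],[0,0,0,0,0.5],[0,0,0,0,0.5]]'
python3 to.py 0.5094 0.2549 0.0445
python3 - <<'E'
from h import *
c=r.camera("scene");cx,cy=proj(c,(.5,.1,.03))[0].astype(int)
cv2.imwrite(f"pics/d.png",cv2.resize(c["pixels"][cy-75:cy+75,cx-100:cx+100,::-1],None,fx=4,fy=4,interpolation=cv2.INTER_CUBIC))
E
```

```text
time: 28.45
ee_pos: [0.5115, 0.2483, 0.0899]
eef_rot: [0.002, 1.0, 0.011, 0.022]
ft_force: [0.7, 0.2, 0.9]
width: 0.044
pos [0.5115 0.2483 0.0899] delta cm tool [0.41 0.56 4.54] turn to align 0.003 F [0.7 0.2 0.9] w 0.044 t 28.45
```

View pics/d.png

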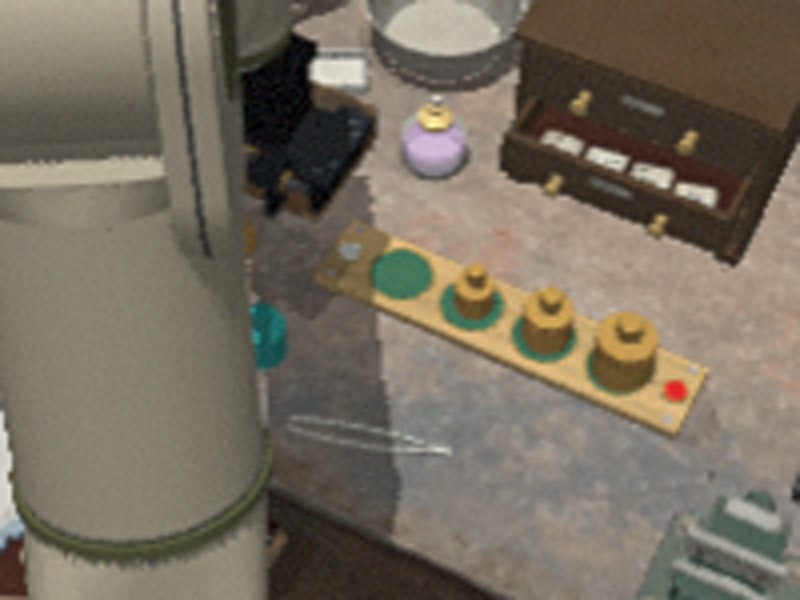

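Three weights stand upright on their pads, at crop (475,290), (547,320) and (625,350). Last is the 24.

```bash

python3 -m jog '[[0.3,0.5,0.5,0,0.5],[0.1,0.05,1,0,0.5],[0,0,1,0,0.5],[0,0,1,0,0.5],[0,0,0.6,0,0.5],[0,0,0.1,0,0.5],[0,0,0,0,0.5],[0,0,0,0,0.5],[0,0,0,0,0.5],[0,0,0,0,0.5]]'
python3 to.py 0.5094 0.2549 0.0445
```

```text
time: 29.5
ee_pos: [0.5088, 0.2554, 0.0436]
eef_rot: [0.002, 1.0, 0.011, 0.021]
ft_force: [0.5, -1.4, 0.5]
width: 0.043
pos [0.5088 0.2554 0.0436] delta cm tool [-0.07 -0.05 -0.09] turn to align 0.003 F [ 0.5 -1.4  0.5] w 0.043 t 29.5
```

```bash

python3 -m jog '[[0,0,-0.05,0,1],[0,0,0,0,1],[0,0,0,0,1],[0,0,0,0,1],[0,0,0,0,1],[0,0,0,0,1],[0,0,0,0,1],[0,0,-0.7,0,1],[0,0,-2.5,0,1],[0,0,-3.5,0,1]]' 25
python3 to.py 0.537 0.121 0.0565
```

```text
time: 30.5
ee_pos: [0.5032, 0.2524, 0.1093]
eef_rot: [0.002, 1.0, 0.008, 0.018]
ft_force: [0.5, -0.2, -0.7]
width: 0.0128
pos [0.5032 0.2524 0.1093] delta cm tool [ -3.23 -13.22   5.18] turn to align 0.003 F [ 0.5 -0.2 -0.7] w 0.0128 t 30.5
```

```bash

python3 -m jog '[[-0.3,-1.5,0,0,1],[-0.5,-2.5,0,0,1],[-0.6,-3,0,0,1],[-0.6,-3,0,0,1],[-0.5,-2,0,0,1],[-0.2,-1,0,0,1],[0,0,0,0,1],[0,0,1,0,1],[0,0,1,0,1],[0,0,0,0,1]]'
python3 to.py 0.537 0.121 0.0565
```

```text
time: 31.5
ee_pos: [0.5323, 0.1213, 0.0913]
eef_rot: [-0.0, 1.0, 0.011, 0.021]
ft_force: [0.9, -0.4, -1.2]
width: 0.0126
pos [0.5323 0.1213 0.0913] delta cm tool [-0.32 -0.11  3.49] turn to align -0.001 F [ 0.9 -0.4 -1.2] w 0.0126 t 31.5
```

```bash

python3 -m jog '[[-0.3,0,0.3,0,1],[0,0,1,0,1],[0,0,0.9,0,1],[0,0,0.7,0,1],[0,0,0.3,0,1],[0,0,0,0,1],[0,0,0,0,1],[0,0,0,0,1],[0,0,0,0,1],[0,0,0,0,1]]'
python3 to.py 0.537 0.121 0.0565
```

```text
time: 32.5
ee_pos: [0.5372, 0.1244, 0.0569]
eef_rot: [-0.002, 1.0, 0.012, 0.021]
ft_force: [0.2, -0.2, 1.0]
width: 0.0133
pos [0.5372 0.1244 0.0569] delta cm tool [ 0.02 -0.34  0.03] turn to align -0.004 F [ 0.2 -0.2  1. ] w 0.0133 t 32.5
```

```bash

python3 -m jog '[[0,0,-0.3,0,1],[0,-0.3,0,0,1],[0,0,0,0,1],[0,0,0.2,0,1],[0,0,0.1,0,1],[0,0,0,0,1],[0,0,0,0,1],[0,0,0,0,1],[0,0,0,0,1],[0,0,0,0,1]]'
python3 to.py 0.537 0.121 0.056
```

```text
time: 33.5
ee_pos: [0.5372, 0.121, 0.0569]
eef_rot: [-0.002, 1.0, 0.012, 0.021]
ft_force: [-0.4, -0.7, 1.7]
width: 0.0131
pos [0.5372 0.121  0.0569] delta cm tool [ 0.02 -0.    0.09] turn to align -0.004 F [-0.4 -0.7  1.7] w 0.0131 t 33.5
```

Contact confirmed (+1.7 N), so I'll release, lift and move away.

```bash

python3 -m jog '[[0,0,0,0,0.67],[0,0,0,0,0.67],[0,0,0,0,0.67],[0,0,0,0,0.67],[0,0,0,0,0.65],[0,0,-0.5,0,0.65],[0,0,-2,0,0.6],[0,0,-3.5,0,0.6],[0,0,-4,0,0.6],[0,0,-3,0,0.6]]'
python3 -m jog '[[0,4,0,0,0.5],[0,4,0,0,0.5],[0,4,0,0,0.5],[0,4,0,0,0.5],[0,4,0,0,0.5],[0,4,0,0,0.5],[0,3,0,0,0.5],[0,1,0,0,0.5],[0,0,0,0,0.5],[0,0,0,0,0.5]]'
python3 - <<'E'
from h import *
c=r.camera("scene");cx,cy=proj(c,(.5,.1,.03))[0].astype(int)
cv2.imwrite("pics/e.png",cv2.resize(c["pixels"][cy-75:cy+75,cx-100:cx+100,::-1],None,fx=4,fy=4,interpolation=cv2.INTER_CUBIC))
c=r.camera("top")
a=c["pixels"][165:215,215:365,::-1].copy();a=cv2.resize(a,None,fx=5,fy=5,interpolation=cv2.INTER_CUBIC)
for d,x,y in((24,.5372,.1209),(32,.5364,.0567),(40,.5357,-.0071),(48,.535,-.0717)):
    t=np.linspace(0,6.3,40)
    for R,z,col in((d/2e3,.012+W[d][0]/1e3,(0,0,255)),(.0275,.012,(255,255,255))):
        P=proj(c,np.c_[x+R*np.cos(t),y+R*np.sin(t),0*t+z]);cv2.polylines(a,[((P-[215,165]+.5)*5).astype(np.int32)],True,col,1)
cv2.imwrite("pics/f.png",a)
E
```

```text
time: 34.5
ee_pos: [0.529, 0.1172, 0.1875]
eef_rot: [-0.002, 1.0, 0.01, 0.017]
ft_force: [0.4, 0.0, 0.2]
width: 0.0347
time: 35.5
ee_pos: [0.5317, 0.4052, 0.2049]
eef_rot: [0.002, 1.0, 0.013, 0.023]
ft_force: [0.3, 0.2, 0.9]
width: 0.0433
```

View pics/e.png

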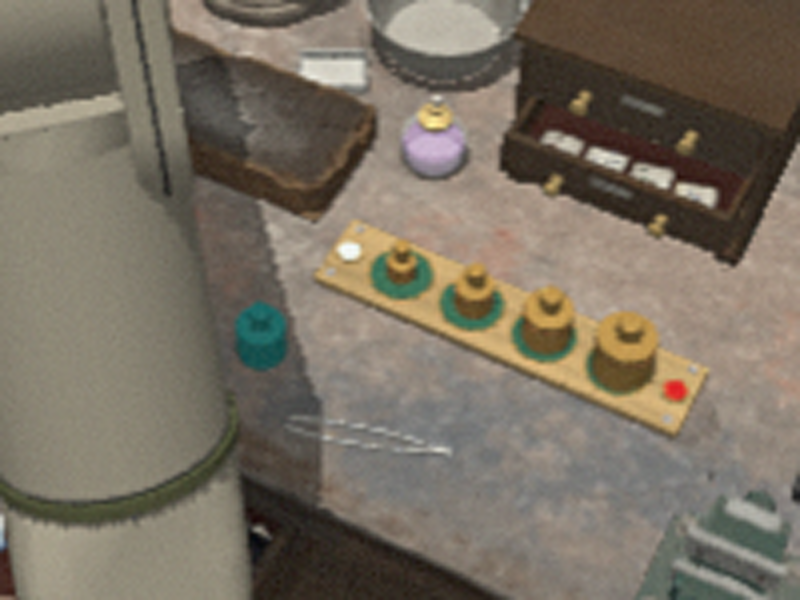

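View pics/f.png

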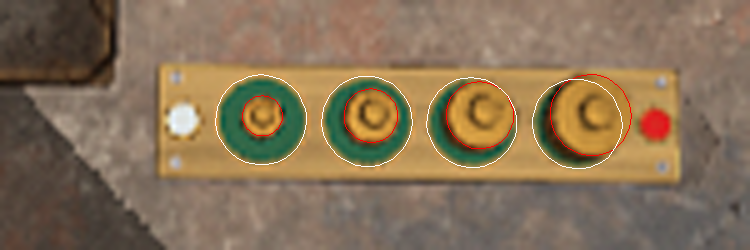

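All four stand upright in order, within about 3 mm of the pad centres, and the bystanders look undisturbed. I'll hand it in.

```bash
python3 -c "
from bench import r
print(r.close_job())"
```

```text
the job is handed in; nothing more can be done
None
```

The job is done and handed in after about 36 s of robot time. All four weights were placed largest first, running from the 48 mm on the pad beside the red tag to the 24 mm beside the white tag.

- **Placement:** The last pictures from both cameras show all four standing upright. In the top view with pad outlines drawn over it, three sit on their pad centres and the 48 mm is about 3 mm off.
- **Left alone:** The turquoise look-alike, the tweezers and the spirit lamp look unmoved. I took no last picture of the pocket scale or the black look-alike; no move went near the scale, and the arm stayed well clear of the black look-alike.
- **Oddities:** The measured grip width read about 1 mm less than each knob's diameter. The tool slowly tilted to about 2.5° over the job, and neither affected the placing.
- **Forces:** The wrist force I read after each move never exceeded 7 N.

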